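# Vent the water prefilter and take off its bayonet lid

### The job

The cartridge in the water prefilter is due for a change. First let the pressure out: pull the red spring lever all the way forward, hold it there for a moment, and ease it slowly back home without letting it snap. Then turn the blue bayonet lid counter-clockwise until its lugs line up with the slots in the collar, lift it straight off and set it down gently, flat and right way up, inside the grey drip tray; do not push the red box or the small dropper bottle about.

Things in the scene. Friction and masses are not known exactly. Their poses are not given: they have to be found in the camera images.
- filter: Water prefilter fixed to the bench: clear bowl, black collar (145 mm across, top 170 mm above the bench) with three inner grey tabs (8 mm thick) and 26 mm slots between them. Origin on the bench under the bowl's axis, z up, -x its front. The lid's seat is 150 mm above the origin. White dot on the collar's front: open; red dot 0.85 rad clockwise of it: locked
- relief_lever (a joint): Pressure-relief lever in front of the bowl: 0 is home (leaning 0.35 rad back, to the filter's +x), 0.75 rad is fully forward (to the filter's -x). A spring pulls it home (about 1 N at the bar at home, 7.5 N fully forward); let go from far forward it snaps back at 3 to 4 rad/s
- lever_bar (a point): Centre of the red cross bar on top of the lever: a round bar 16 mm thick, 56 mm long, level, along the filter's y axis; about 189 mm above the bench at home. It moves on a circle of 95 mm radius about lever_pivot, in the filter's x-z plane (about 70 mm forward in all)
- lever_pivot (a point): Centre of the lever's pivot, 100 mm above the bench; the pivot axis is the filter's y axis. Fixed to the filter
- lid: Loose blue lid, 0.2 to 0.33 kg: disc 98 mm wide, 20 mm thick, three lugs (115 mm over the tips) and a grip bar along x. Origin under its centre, z up; a white arrow marks its -x side. It starts locked, x axis 0.6 to 1.1 rad clockwise (from above) of the filter's x; it lifts straight off, 2 mm side play, once they are parallel (-0.09 to +0.05 rad). A stop is 0.07 rad beyond. Turns easily
- lid_bar (a point): Where to grip the lid's bar: on the lid's axis, 43 mm above its underside. The bar is 14 mm thick (flat sides), 70 mm long along the lid's x, and stands from 20 to 56 mm above the underside
- tray: Grey drip tray fixed to the bench left of the lever: 165 mm along its x, 165 mm along its y, walls 4 mm thick and 22 mm high. Origin under its centre on the bench
- tray_floor (a point): Centre of the tray's inner floor, 4 mm above the bench; the lid's underside comes to lie at this height
- strip_box: Loose flat red box, 59 x 98 x 32 mm, to be left where it is. Origin under its centre
- dropper: Loose small amber dropper bottle, 30 mm across, 78 mm tall, to be left where it is. Origin under its centre
Not all that is in view belongs to the job. Of the things shaped like the lid, the blue one is meant.

How it is judged (in metres and radians):
On the way, in this order (a step that is already met when the one before it is completed fails the run):
1. the relief lever is pulled to the front end of its stroke (value of joint relief_lever above 0.68 rad), for 0.3 s.
2. the lever is back home, with the lid still on (value of joint relief_lever below 0.08 rad and z of lid in the frame of filter below 0.158 m), for 0.2 s.
3. the seated lid is turned until its lugs stand in the slots (angle between the x axis of lid and the x axis of filter, either way round below 0.12 rad and z of lid in the frame of filter below 0.16 m), for 0.05 s.
4. the lid is lifted free of the collar (z of lid in the frame of filter above 0.18 m), for 0.1 s.
At the end, for the whole second after the job is handed in: The lid lies flat (within 0.05 rad), right way up and still on the floor of the tray (underside within 5 mm of the floor, centre within 45 mm of the tray's centre), and the relief lever is home (below 0.08 rad) (z of lid in the frame of tray_floor between -0.004 and 0.005 m and horizontal distance between lid and tray_floor below 0.045 m and angle between lid's own z axis and vertical below 0.05 rad and linear speed of lid below 0.02 m/s and value of joint relief_lever below 0.08 rad); the robot touches nothing.
It fails at once if the lever snaps back (returns faster than 2 rad/s) (velocity of joint relief_lever below -2 rad/s).
It fails at once if the lid is dropped or thrown into the tray (faster than 0.45 m/s within 20 mm of its floor) (z of lid in the frame of tray_floor below 0.02 m and horizontal distance between lid and tray_floor below 0.08 m and linear speed of lid above 0.45 m/s).
It fails at once if the red box or the dropper bottle is moved by more than 30 mm (distance of any of strip_box, dropper from where it was at the start of the episode above 0.03 m).
It also fails if it takes over 51 s, if anything falls off the work surface, if the arm or the gripper's body presses on something with over 40 N, if the wrist force passes 120 N, or if a joint passes its speed limit or range.

### The arm

A 6-joint arm with a two-finger parallel gripper is mounted at the origin on a cart in front of the work surface, level with it; the furniture and walls round the work are solid. World frame = base frame: x ahead of the robot, y to its left, z up, the work surface at z = 0. Lengths are in mm, angles in rad, forces in N, time in s.
With the tool pointing down it reaches from about 250 to 850 mm from the base axis. Payload 12.5 kg.
Tool frame: the origin (TCP) lies between the finger pads; the fingertips stand 22 mm ahead of it and the grasp point (between the pads) lies 3 mm ahead of it; z points along the fingers, y is the direction in which the jaws open and shut (so a half turn about z gives the same grasp; the last joint's range is limited). The gripper opens to 93 mm and grips with 3 to 60 N. Pads are 15 mm wide; open, the fingers measure 128 mm over their backs; the gripper's body (75 mm by 188 mm) begins 65 mm behind the grasp point.
Start: joints at [-1.246, 0.351, 1.652, -0, 1.139, -0.085], TCP at [219.151, -504.438, 240.633] pointing down, gripper open.
Joint ranges: [-2.75, 2.75], [-0.79, 2.1], [0.01, 2.65], [-1.57, 4.71], [0.07, 3.14], [-2.87, 2.87]. Speed limits (rad/s): [2.22, 2.22, 2.79, 3.14, 3.14, 3.14].

### API

Orientations are given as a rotation vector (axis times angle).
In Python, from rig import sense, capture, camera_info, finish_job gives the robot as it stands.
- The arm moves only by the tool arm_command, never from a script. Its argument "increments" is a list of rows, each a list of 3 entries, a list of its own where there are three numbers: the turn, a rotation vector about the world's x, y, z in rad, then the shift along the world's x, y, z in cm, then the gripper's target within -1 to 1 (fully open at 1, half-way at 0, shut at -1). A call has 1 to 5 rows; each row is the pose to reach, as a shift and turn from the pose commanded when the call began; what a row does not reach only later rows make up. A row lasts 1/12 s, in which the tool goes at most 41.7 mm and 7.16 degrees, less where a joint would pass 70% of its speed; a pose out of reach is approached as far as the arm can. A call with a gripper value outside its range is refused whole. The fingers move at their own pace and stop on an object; "force" is the grip in N (left out, the last holds). Time passes only in rows, so rows that repeat a pose let the fingers close. It gives the time, the measured TCP pose, the force and the opening at its end, in the units of the state.
- sense(): the state, without advancing time (a new reading comes with each control period).
- capture(name): name is "side" or "top"; returns the picture (480x640x3 uint8, blue, green, red); there is no depth.
- camera_info(name): a dict with "mtx" (3x3 intrinsics, pixels), "rvec" (rotation vector, rad) and "tvec" (3), from world to camera coordinates, as OpenCV has them. Camera axes: x right, y down, z forward; pixel columns grow to the right and rows downward; lengths in mm; the calibration is good to about 2 mm. A picture is of the moment at which its call begins. camera_info takes no time and is no camera call.
- finish_job(): hands the job in, once; it reports no verdict.
The state is a dict: "t": time; "joints": joint angles; "joint_velocities": joint speeds; "effort": joint torques, N m; "tcp_pos": TCP position; "ee_rot": TCP orientation; "wrist_force": force on the tool from outside, world axes, zero at the start; "torque": the same for the moment, N m; "width": finger opening in mm.
Only numpy, scipy, OpenCV 4.12 (cv2) and the standard library are available. Lean on these libraries where they do the work, as an engineer would, in place of code of your own. Each camera call takes 0.05 s, during which the arm holds its last target.

## Working session

There is one attempt and no reset: what is moved stays moved. The work goes in short steps, Python scripts to look and compute and a tool call to move; the robot and the scene stay as the last step left them, time stands still between calls to the robot, and variables do not carry over. Pictures are saved under pics/ and viewed, and the job is handed in when it is done.

Besides the shell and the picture viewer there is one more tool, called after "Emit:" by a JSON object that holds its "op" and its "data", one argument or row to a line. arm_command: Moves the arm, as the interface text tells. Its arguments: {"type":"object","properties":{"increments":{"type":"array","items":{"type":"array"}},"force":{"type":"number"}},"required":["increments"]}

```bash
mkdir -p pics
python3 - <<'E'
from rig import *
import cv2
for n in("side","top"):
    cv2.imwrite(f"pics/{n}0.png",capture(n)); c=camera_info(n); print(n,c)
print(sense())
E
```

```text
side {'mtx': array([[513.15256058,   0.        , 316.22417239],
       [  0.        , 513.15256058, 227.33275693],
       [  0.        ,   0.        ,   1.        ]]), 'rvec': array([ 2.23941136, -0.51130084,  0.21023585]), 'tvec': array([-631.79849648,  -15.7316259 , 1277.50609151])}
top {'mtx': array([[489.05242453,   0.        , 316.5174885 ],
       [  0.        , 489.05242453, 240.03475593],
       [  0.        ,   0.        ,   1.        ]]), 'rvec': array([ 2.13750644, -2.15279571,  0.13379802]), 'tvec': array([-428.1379549 ,  516.25667662, 1216.39821024])}
{'t': 0.1, 'joints': array([-1.24560905e+00,  3.51156622e-01,  1.65235105e+00,  4.90588708e-07,
        1.13908254e+00, -8.45900364e-02]), 'joint_velocities': array([ 0.00083918, -0.00279149, -0.00140526, -0.00161165, -0.00169647,
        0.00018784]), 'effort': array([ 3.27550233e-04, -4.98025811e+01, -2.85702860e+01,  7.00101187e-02,
        2.38902419e-02, -4.39250368e-05]), 'tcp_pos': array([ 219.06184822, -504.18727803,  240.17278109]), 'ee_rot': array([-3.07491236e+00, -6.38980792e-01,  1.87294090e-04]), 'wrist_force': array([ 0.13569433, -0.82950594, -0.07918606]), 'torque': array([-0.03969343, -0.04879607, -0.02777726]), 'width': 92.85220891812546}
```

View pics/side0.png

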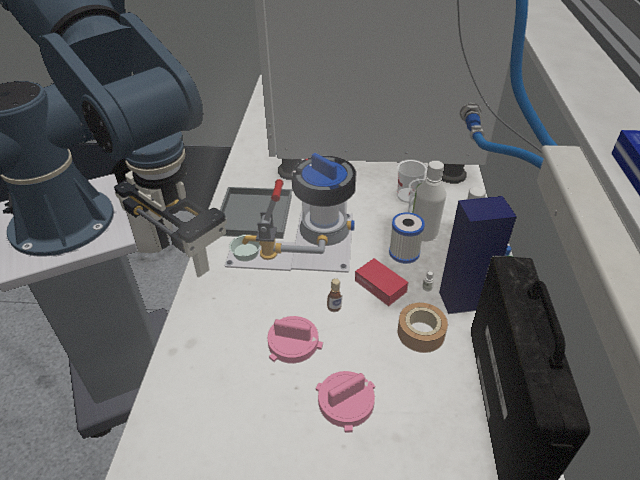

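View pics/top0.png

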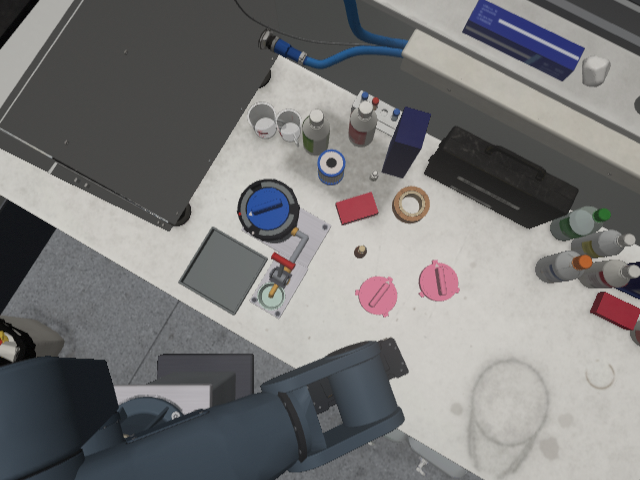

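The side view shows the blue lid in its black collar at (323,170), the red lever at (277,190), the tray at (255,212), the red box at (381,281) and the dropper at (335,295). In the top view the lid is at (268,209), the lever bar at (283,261), the tray at (224,271), the box at (357,208) and the dropper at (360,251). 

Look-alikes for the lid in the top view are the pink lids at (378,295) and (438,282). The blue one at (268,209) is the one I want. A second red box at (615,310) is far away and belongs to no step. Next I'll take close crops.

Run:
```python
import cv2
a=cv2.imread("pics/top0.png")[165:325,165:385]; cv2.imwrite("pics/topc.png",cv2.resize(a,None,fx=3.6,fy=3.6,interpolation=cv2.INTER_CUBIC))
a=cv2.imread("pics/side0.png")[140:280,210:390]; cv2.imwrite("pics/sidec.png",cv2.resize(a,None,fx=4.2,fy=4.2,interpolation=cv2.INTER_CUBIC))
```

```text
(no output)
```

View pics/topc.png

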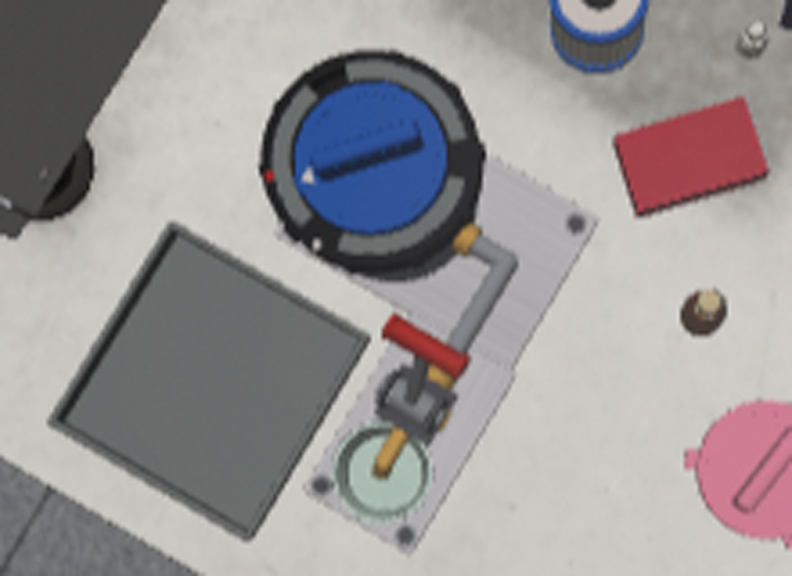

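View pics/sidec.png

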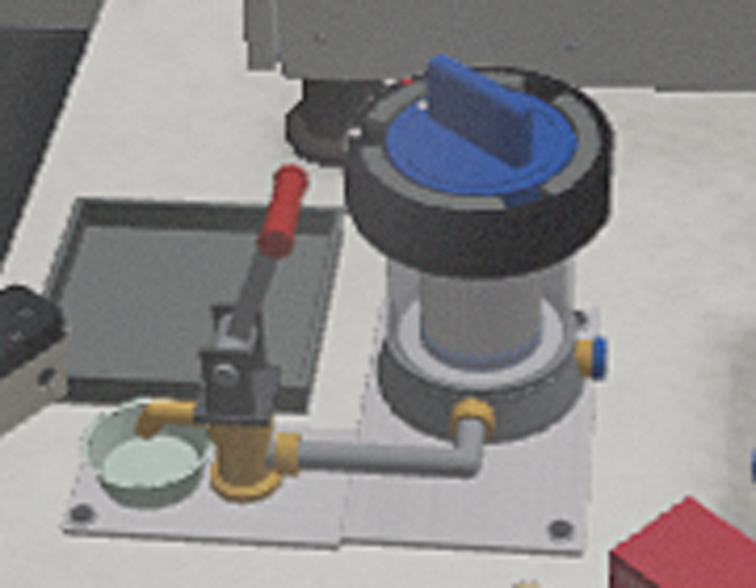

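```bash
cat > h.py <<'E'
import numpy as np,cv2
from rig import *
def ray(n,p):
    c=camera_info(n);R=cv2.Rodrigues(c["rvec"])[0];C=-R.T@c["tvec"]
    d=R.T@np.linalg.solve(c["mtx"],np.array([p[0],p[1],1.]));return C,d
def atz(n,p,z):
    C,d=ray(n,p);return C+d*(z-C[2])/d[2]
def tri(pt,ps):
    (C1,d1),(C2,d2)=ray("top",pt),ray("side",ps)
    A=np.c_[d1,-d2];s=np.linalg.lstsq(A,C2-C1,rcond=None)[0]
    a,b=C1+s[0]*d1,C2+s[1]*d2;return (a+b)/2,np.linalg.norm(a-b)
def proj(n,X):
    c=camera_info(n);return cv2.projectPoints(np.atleast_2d(np.float64(X)),c["rvec"],c["tvec"],c["mtx"],None)[0][:,0]
E
python3 - <<'E'
from h import *
np.set_printoptions(precision=1,suppress=True)
T=lambda x,y:(165+x/3.6-.36,165+y/3.6-.36)
S=lambda x,y:(210+x/4.2-.38,140+y/4.2-.38)
def p(n,*a):print(n,*a)
lid=atz("top",T(371,158),170);p("lid",lid,"side",atz("side",S(481,140),170))
for n,x,y in(("white",317,243),("red",269,175),("arrow",308,175)):
    q=atz("top",T(x,y),170);v=q-lid;p(n,q,np.hypot(*v[:2]),np.arctan2(v[1],v[0]))
e1,e2=[atz("top",T(*q),192) for q in((392,326),(461,364))];p("bar",e1,e2,(e1+e2)/2,np.linalg.norm(e1-e2),np.arctan2(*(e1-e2)[[1,0]]))
p("tri bar",tri(T(427,345),S(283,210)))
tr=np.array([atz("top",T(*q),22) for q in((173,225),(370,340),(250,538),(52,422))]);p("tray",tr,tr.mean(0),[np.linalg.norm(tr[i]-tr[i-1]) for i in range(4)])
for i in range(4):
    v=tr[i]-tr[i-1];p(np.arctan2(v[1],v[0]))
b1,b2=[atz("top",T(*q),206) for q in((317,175),(420,135))];p("lidbar",b1,b2,np.arctan2(*(b1-b2)[[1,0]]),np.linalg.norm(b1-b2))
h=[atz("top",T(*q),6) for q in((576,223),(405,536),(321,486))];p("holes",h,np.arctan2(*(h[1]-h[0])[[1,0]]))
bx=np.array([atz("top",T(*q),32) for q in((744,100),(615,135),(638,213),(768,175))]);p("box",bx.mean(0))
p("dropper",atz("top",T(709,302),78))
E
```

```text
lid [ 568.1 -321.9  170. ] side [ 567.9 -324.1  170. ]
white [ 513.6 -288.   170. ] 64.1517713056948 2.586114739517864
red [ 557.7 -256.9  170. ] 65.78265487622608 1.7303535061452289
arrow [ 557.5 -281.8  170. ] 41.46789287252403 1.8309685848793855
bar [ 458.1 -338.1  192. ] [ 434.3 -380.6  192. ] [ 446.2 -359.4  192. ] 48.73823342359506 1.0612399530161767
tri bar (array([ 445.4, -359.2,  189.5]), np.float64(2.197732806271454))
tray [[ 550.5 -162.8   22. ]
 [ 466.3 -305.4   22. ]
 [ 327.3 -222.    22. ]
 [ 409.6  -79.9   22. ]] [ 438.4 -192.5   22. ] [np.float64(163.51319602828397), np.float64(165.64531170192583), np.float64(162.09067335921617), np.float64(164.26157855865236)]
-0.5316347325548402
-2.1040709090638448
2.601397274479888
1.0462042532193983
lidbar [ 550.4 -292.7  206. ] [ 575.  -356.1  206. ] 1.9404186808519623 67.9741112904778
holes [array([ 552.2, -453. ,    6. ]), array([ 327.8, -329.5,    6. ]), array([ 363.5, -269.4,    6. ])] 2.638636854261719
box [ 596.1 -535.7   32. ]
dropper [ 485.1 -542.7   78. ]
```

Emit:
{"op": "arm_command", "data": {
  "increments": [
    [[0,0,0.12],[4,2.5,1],1],
    [[0,0,0.24],[8,5,2],1],
    [[0,0,0.36],[12,7.5,2],1],
    [[0,0,0.48],[16,10,2],1],
    [[0,0,0.6],[20,12,2],1]
  ]
}}

```text
t: 0.52
tcp_pos: [396.8, -395.7, 260.6]
ee_rot: [-2.745, -1.527, 0.0]
wrist_force: [-0.1, 0.1, 0.2]
width: 92.9
```

Run:
```python
from h import *
np.set_printoptions(precision=3,suppress=True)
T=lambda x,y:(165+x/3.6-.36,165+y/3.6-.36)
for a,b in(((597,220),(410,552)),((497,155),(597,220)),((305,490),(410,552))):
    u,v=atz("top",T(*a),6),atz("top",T(*b),6);print(u,v,np.arctan2(*(v-u)[[1,0]]))
s=sense();print(s["t"],s["tcp_pos"],cv2.Rodrigues(s["ee_rot"])[0],s["joints"])
```

```text
[ 554.308 -468.281    6.   ] [ 316.592 -333.155    6.   ] 2.624707102912267
[ 603.108 -395.635    6.   ] [ 554.308 -468.281    6.   ] -2.1623189794363054
[ 360.756 -257.949    6.   ] [ 316.592 -333.155    6.   ] -2.101775987259965
0.5167 [ 396.8   -395.712  260.632] [[ 0.527  0.85  -0.   ]
 [ 0.85  -0.527  0.   ]
 [ 0.    -0.    -1.   ]] [-0.867  0.35   1.601 -0.     1.191 -0.312]
```

Emit:
{"op": "arm_command", "data": {
  "increments": [
    [[0,0,0.03],[1.8,1.0,0],1],
    [[0,0,0.03],[1.8,1.0,-1.5],1],
    [[0,0,0.03],[1.8,1.0,-3],1],
    [[0,0,0.03],[1.8,1.0,-3],1]
  ]
}}

```text
t: 0.85
tcp_pos: [413.0, -385.9, 227.7]
ee_rot: [-2.722, -1.56, 0.002]
wrist_force: [-0.0, -0.1, -0.5]
width: 93.2
```

Run:
```python
from h import *
a=capture("side");cv2.imwrite("pics/s1.png",cv2.resize(a[120:280,180:390],None,fx=3.6,fy=3.6,interpolation=cv2.INTER_CUBIC))
a=capture("top");cv2.imwrite("pics/t1.png",cv2.resize(a[165:325,165:385],None,fx=3.6,fy=3.6,interpolation=cv2.INTER_CUBIC))
s=sense();print(s["t"],s["tcp_pos"])
```

```text
0.95 [ 413.35808003 -387.14233425  230.39306953]
```

View pics/s1.png

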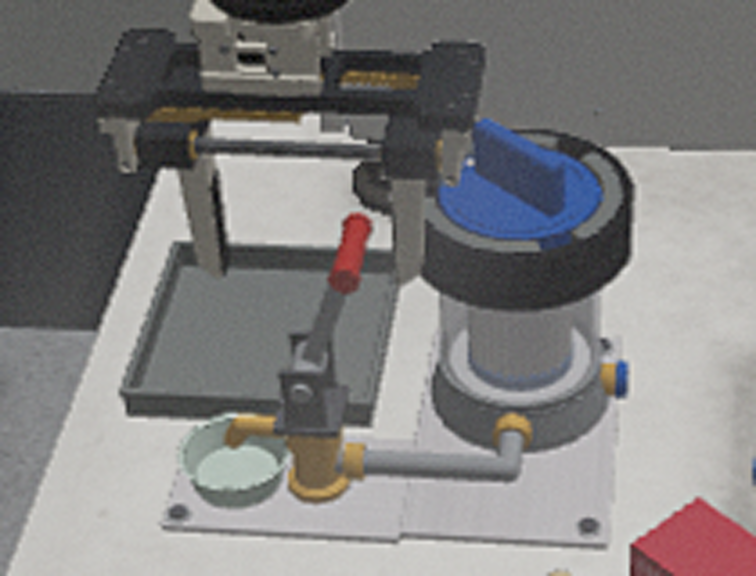

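View pics/t1.png

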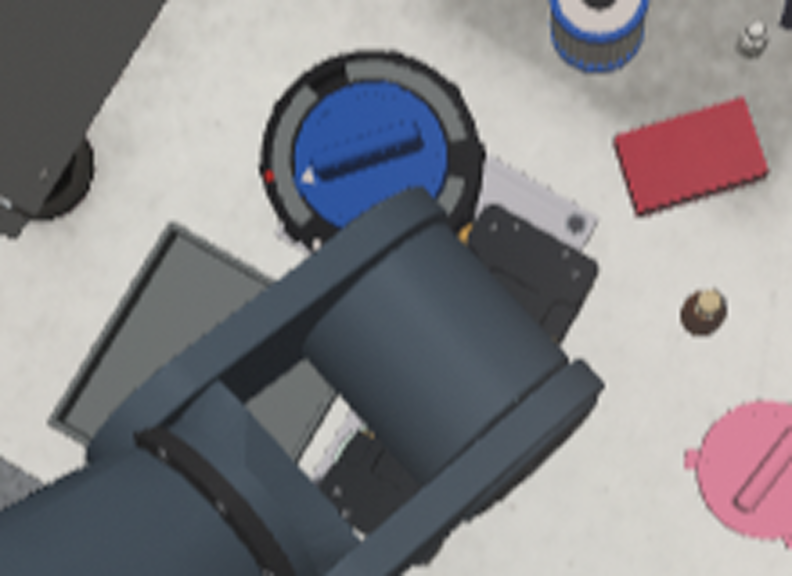

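The gripper sits over the lever with fingers on both sides. The bar is at side (350,252) in the crop. The TCP is about 27 mm short of the target, because shifts count from the measured pose. I'll correct that and go down.

Emit:
{"op": "arm_command", "data": {
  "increments": [
    [[0,0,0],[1.2,0.6,0],1],
    [[0,0,0],[2.4,1.3,0],1],
    [[0,0,0],[2.4,1.3,0],1],
    [[0,0,0],[2.4,1.3,-1.7],1],
    [[0,0,0],[2.4,1.3,-3.3],1]
  ]
}}

```text
t: 1.37
tcp_pos: [438.5, -374.2, 198.1]
ee_rot: [2.724, 1.561, 0.001]
wrist_force: [-0.6, 0.7, 0.8]
width: 92.9
```

Emit:
{"op": "arm_command", "data": {
  "increments": [
    [[0,0,0],[0,0,0],1]
  ]
}}

```text
t: 1.45
tcp_pos: [437.1, -373.2, 195.3]
ee_rot: [-2.723, -1.56, 0.002]
wrist_force: [-0.2, -0.3, -0.8]
width: 92.9
```

Run:
```python
from h import *
a=capture("side");cv2.imwrite("pics/s2.png",cv2.resize(a[120:280,180:390],None,fx=3.6,fy=3.6,interpolation=cv2.INTER_CUBIC))
s=sense();print(s["t"],s["tcp_pos"],s["wrist_force"])
```

```text
1.5 [ 437.43097606 -373.63327416  196.80794496] [ 0.64288938 -0.19572908 -0.45103344]
```

View pics/s2.png

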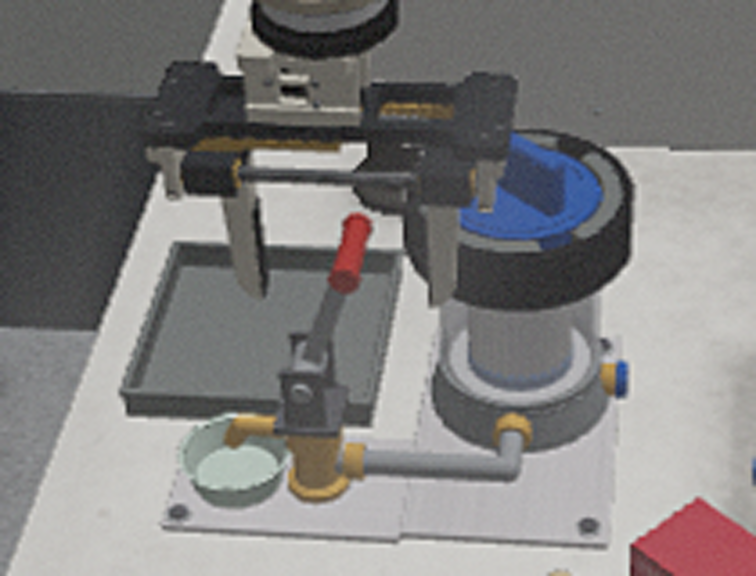

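The bar lies between the fingers and clear of both. Closing on it with 25 N.

Emit:
{"op": "arm_command", "data": {
  "increments": [
    [[0,0,0],[0,0,0],-1],
    [[0,0,0],[0,0,0],-1],
    [[0,0,0],[0,0,0],-1],
    [[0,0,0],[0,0,0],-1],
    [[0,0,0],[0,0,0],-1]
  ],
  "force": 25
}}

```text
t: 1.92
tcp_pos: [437.6, -374.4, 198.0]
ee_rot: [2.726, 1.56, 0.0]
wrist_force: [0.3, -0.1, 0.7]
width: 64.2
```

Emit:
{"op": "arm_command", "data": {
  "increments": [
    [[0,0,0],[0,0,0],-1],
    [[0,0,0],[0,0,0],-1],
    [[0,0,0],[0,0,0],-1],
    [[0,0,0],[0,0,0],-1],
    [[0,0,0],[0,0,0],-1]
  ]
}}

```text
t: 2.33
tcp_pos: [437.6, -374.2, 197.5]
ee_rot: [-2.726, -1.561, 0.0]
wrist_force: [-0.3, 0.0, 0.1]
width: 31.3
```

Run:
```python
from h import *
a=capture("side");cv2.imwrite("pics/s3.png",cv2.resize(a[120:280,180:390],None,fx=3.6,fy=3.6,interpolation=cv2.INTER_CUBIC))
s=sense();print(s["t"],s["tcp_pos"],s["wrist_force"],s["torque"],s["width"])
```

```text
2.3833 [ 437.52218018 -374.2604473   197.49153986] [-0.23917042 -0.348901    0.39276145] [-0.01875883 -0.02633425 -0.02182669] 26.923146494902994
```

View pics/s3.png

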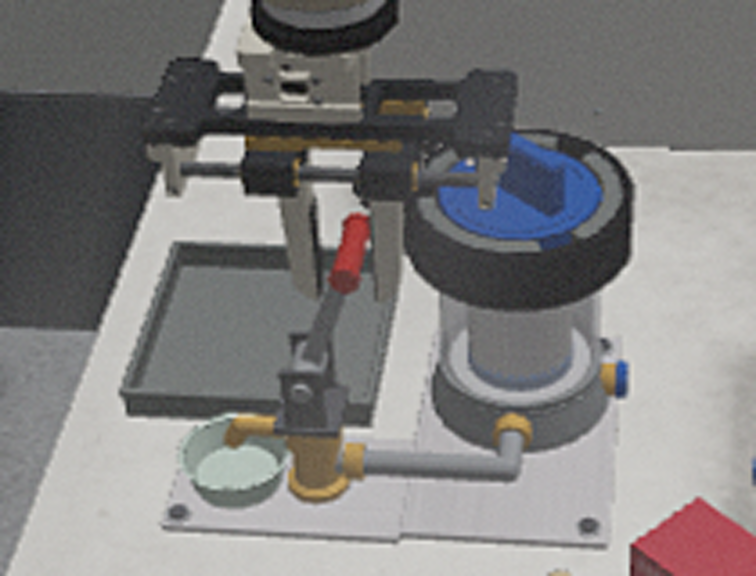

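Run:
```python
from h import *
t=np.array([437.5,-374.2,197.5]);j=np.array([.85,-.527,0])
q=lambda X:(proj("side",X)-[180,120])*3.6
print("tips",q(np.array([t-j*13-[0,0,22],t+j*13-[0,0,22]])))
y=np.array([.527,.85,0]);b=np.array([446,-359,189])
print("bar ends",q(np.array([b-28*y,b,b+28*y])))
```

```text
tips [[327.09233705 287.0380157 ]
 [372.54972811 289.66882858]]
bar ends [[343.5305331  280.84714809]
 [352.06906593 250.59331322]
 [360.27266674 221.52621364]]
```

Emit:
{"op": "arm_command", "data": {
  "increments": [
    [[0,0,0],[0,0,0],-1],
    [[0,0,0],[0,0,0],-1],
    [[0,0,0],[0,0,0],-1]
  ]
}}

```text
t: 2.63
tcp_pos: [436.9, -373.9, 197.4]
ee_rot: [-2.725, -1.56, 0.001]
wrist_force: [-5.4, 3.0, 2.7]
width: 15.3
```

The width is 15.3 mm, so the bar is gripped. Now I'll pull the lever forward along its arc.

Emit:
{"op": "arm_command", "data": {
  "increments": [
    [[0,0,0],[-0.6,0.36,0.22],-1],
    [[0,0,0],[-1.17,0.71,0.39],-1],
    [[0,0,0],[-1.8,1.09,0.5],-1],
    [[0,0,0],[-2.38,1.45,0.57],-1],
    [[0,0,0],[-3.0,1.82,0.57],-1]
  ],
  "force": 30
}}

```text
t: 3.05
tcp_pos: [409.1, -357.4, 205.3]
ee_rot: [2.72, 1.556, 0.005]
wrist_force: [8.4, -3.7, 7.5]
width: 15.2
```

Emit:
{"op": "arm_command", "data": {
  "increments": [
    [[0,0,0],[0,0,0],-1]
  ]
}}

```text
t: 3.13
tcp_pos: [408.4, -356.9, 205.4]
ee_rot: [2.721, 1.557, 0.004]
wrist_force: [5.1, -1.6, 8.3]
width: 15.0
```

Run:
```python
from h import *
s=sense();d=s["tcp_pos"]-[436.9,-373.9,197.4];u=np.array([-.857,.515,0]);print(s["t"],s["tcp_pos"],d@u,d,s["wrist_force"],s["width"])
```

```text
3.1333 [ 408.3809788  -356.91954481  205.39331088] 33.18573559564939 [-28.5190212   16.98045519   7.99331088] [ 5.09403633 -1.62916006  8.27412521] 15.029342215657401
```

Emit:
{"op": "arm_command", "data": {
  "increments": [
    [[0,0,0],[-0.6,0.36,-0.05],-1],
    [[0,0,0],[-1.2,0.72,-0.15],-1],
    [[0,0,0],[-1.8,1.08,-0.3],-1],
    [[0,0,0],[-2.4,1.44,-0.5],-1],
    [[0,0,0],[-2.85,1.7,-0.65],-1]
  ]
}}

```text
t: 3.55
tcp_pos: [380.7, -340.4, 198.7]
ee_rot: [2.72, 1.556, 0.005]
wrist_force: [10.1, -3.1, 6.6]
width: 15.4
```

Emit:
{"op": "arm_command", "data": {
  "increments": [
    [[0,0,0],[0,0,0],-1],
    [[0,0,0],[0,0,0],-1]
  ]
}}

```text
t: 3.72
tcp_pos: [380.5, -340.2, 198.7]
ee_rot: [2.721, 1.557, 0.004]
wrist_force: [7.5, -2.2, 7.8]
width: 15.1
```

Run:
```python
from h import *
a=capture("side");cv2.imwrite("pics/s4.png",cv2.resize(a[120:280,180:390],None,fx=3.6,fy=3.6,interpolation=cv2.INTER_CUBIC))
s=sense();d=s["tcp_pos"]-[436.9,-373.9,197.4];u=np.array([-.857,.515,0]);print(s["t"],s["tcp_pos"],d@u,d,s["wrist_force"],s["wrist_force"]@u,s["width"])
```

```text
3.7667 [ 380.54135344 -340.25761951  198.70636703] 65.62518605148625 [-56.35864656  33.64238049   1.30636703] [ 7.19063134 -2.66343384  8.92270479] -7.53403948538051 15.079276788493154
```

View pics/s4.png

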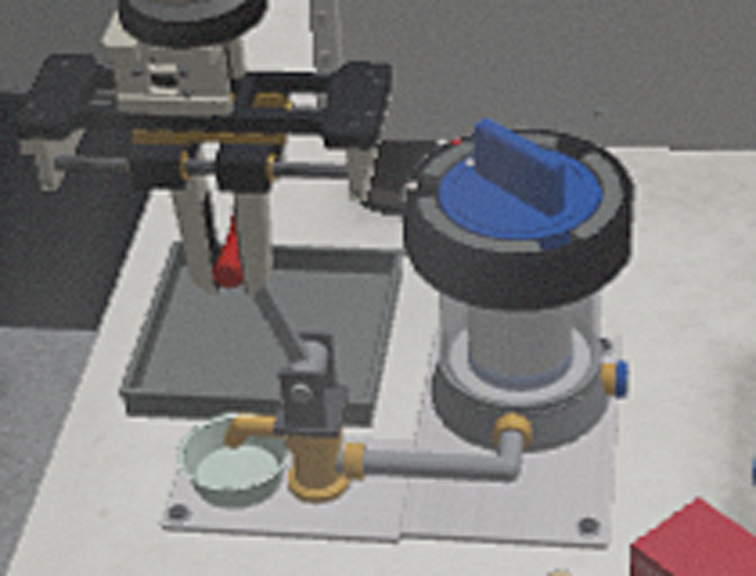

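The lever is well forward, with the bar at crop (229,268). The force along the pull is about 7.5 N, as expected near the end of the stroke. I'll nudge it a little further and hold.

Emit:
{"op": "arm_command", "data": {
  "increments": [
    [[0,0,0],[-0.13,0.08,-0.06],-1],
    [[0,0,0],[-0.26,0.15,-0.12],-1],
    [[0,0,0],[-0.26,0.15,-0.12],-1],
    [[0,0,0],[-0.26,0.15,-0.12],-1],
    [[0,0,0],[-0.26,0.15,-0.12],-1]
  ]
}}

```text
t: 4.18
tcp_pos: [378.3, -338.9, 197.6]
ee_rot: [2.72, 1.557, 0.005]
wrist_force: [7.5, -2.6, 7.0]
width: 15.0
```

Emit:
{"op": "arm_command", "data": {
  "increments": [
    [[0,0,0],[0,0,0],-1],
    [[0,0,0],[0,0,0],-1],
    [[0,0,0],[0,0,0],-1]
  ]
}}

```text
t: 4.43
tcp_pos: [378.3, -338.9, 197.6]
ee_rot: [2.72, 1.557, 0.005]
wrist_force: [8.3, -2.5, 8.0]
width: 15.1
```

Run:
```python
from h import *
s=sense();d=s["tcp_pos"]-[436.9,-373.9,197.4];u=np.array([-.857,.515,0]);print(s["t"],s["tcp_pos"],d@u,d,s["wrist_force"],s["wrist_force"]@u,s["width"])
# predicted lever geometry in side crop
q=lambda X:(proj("side",X)-[180,120])*3.6
y=np.array([.515,.857,0]);b=np.array([446,-359,189]);piv=b+u*32.6-[0,0,89.2]
a=capture("side");cv2.imwrite("pics/s5.png",cv2.resize(a[160:240,200:290],None,fx=8,fy=8,interpolation=cv2.INTER_CUBIC))
for th in (.6,.65,.7,.75):
    c=piv-u*95*np.sin(.35-th)+[0,0,95*np.cos(.35-th)]
    print(th,(proj("side",np.array([c-28*y,piv]))-[200,160])*8)
```

```text
4.4333 [ 378.30090073 -338.94778055  197.58313634] 68.2198210915528 [-58.59909927  34.95221945   0.18313634] [ 8.29444435 -2.50940557  7.96620949] -8.400682670683588 15.124579170109946
0.6 [[382.87180196 284.38837204]
 [524.67216999 496.26686475]]
0.65 [[365.48291352 287.60205975]
 [524.67216999 496.26686475]]
0.7 [[348.50940486 291.53786725]
 [524.67216999 496.26686475]]
0.75 [[331.99891538 296.18146261]
 [524.67216999 496.26686475]]
```

View pics/s5.png

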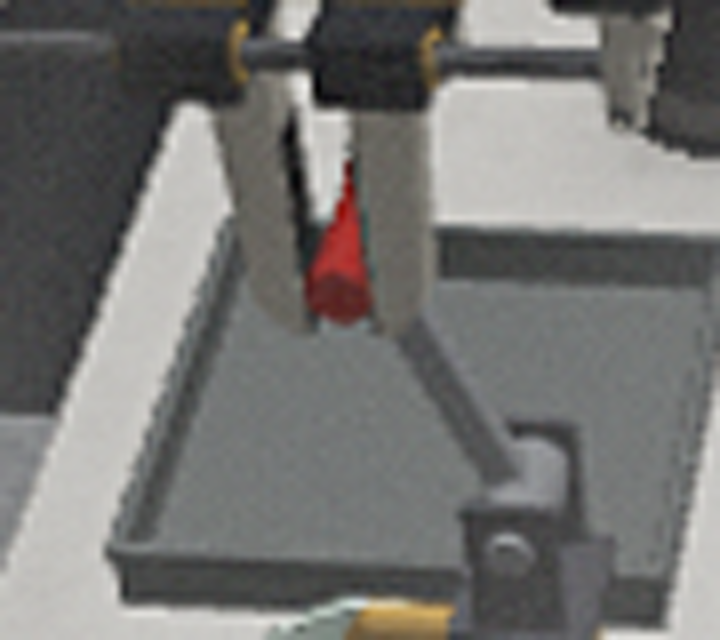

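The bar's end is at (338,298), which matches about 0.73 rad, and it has been held for more than 0.5 s. Easing it back slowly.

Emit:
{"op": "arm_command", "data": {
  "increments": [
    [[0,0,0],[0.5,-0.3,0.2],-1],
    [[0,0,0],[0.95,-0.57,0.35],-1],
    [[0,0,0],[1.4,-0.85,0.5],-1],
    [[0,0,0],[1.9,-1.14,0.6],-1],
    [[0,0,0],[2.3,-1.4,0.65],-1]
  ]
}}

```text
t: 4.9
tcp_pos: [399.7, -351.7, 202.3]
ee_rot: [2.726, 1.561, 0.0]
wrist_force: [0.4, 1.2, 0.8]
width: 14.9
```

Emit:
{"op": "arm_command", "data": {
  "increments": [
    [[0,0,0],[0.5,-0.3,0.03],-1],
    [[0,0,0],[0.95,-0.57,0.03],-1],
    [[0,0,0],[1.4,-0.85,0.0],-1],
    [[0,0,0],[1.85,-1.1,-0.1],-1]
  ]
}}

```text
t: 5.23
tcp_pos: [418.2, -362.8, 200.9]
ee_rot: [-2.726, -1.561, 0.0]
wrist_force: [-2.1, -0.0, 2.1]
width: 15.1
```

Run:
```python
from h import *
s=sense();d=s["tcp_pos"]-[436.9,-373.9,197.4];u=np.array([-.857,.515,0]);print(s["t"],s["tcp_pos"],d@u,d,s["wrist_force"],s["wrist_force"]@u,s["width"])
```

```text
5.2333 [ 418.21309136 -362.76453804  200.85891136] 21.74944361182734 [-18.68690864  11.13546196   3.45891136] [-2.08565257 -0.04490821  2.07539009] 1.7642765266716134 15.109958719928372
```

Emit:
{"op": "arm_command", "data": {
  "increments": [
    [[0,0,0],[0.4,-0.24,-0.02],-1],
    [[0,0,0],[0.8,-0.48,-0.08],-1],
    [[0,0,0],[1.2,-0.72,-0.15],-1],
    [[0,0,0],[1.5,-0.9,-0.22],-1],
    [[0,0,0],[1.75,-1.05,-0.3],-1]
  ]
}}

```text
t: 5.65
tcp_pos: [435.6, -373.1, 197.7]
ee_rot: [-2.726, -1.56, 0.0]
wrist_force: [-3.4, 1.8, -1.2]
width: 15.0
```

Emit:
{"op": "arm_command", "data": {
  "increments": [
    [[0,0,0],[0,0,0],-1]
  ]
}}

```text
t: 5.73
tcp_pos: [435.7, -373.1, 197.6]
ee_rot: [-2.726, -1.56, 0.0]
wrist_force: [-2.2, 1.3, -1.1]
width: 15.5
```

Run:
```python
from h import *
s=sense();d=s["tcp_pos"]-[436.9,-373.9,197.4];u=np.array([-.857,.515,0]);print(s["t"],s["tcp_pos"],d@u,d,s["wrist_force"],s["wrist_force"]@u,s["width"])
```

```text
5.7333 [ 435.68213023 -373.13654352  197.64145608] 1.4368944779407626 [-1.21786977  0.76345648  0.24145608] [-2.17355227  1.29448711 -1.13852154] 2.529395156605028 15.480782654129642
```

The lever is home, pressing its stop with about 2.5 N. Opening, then lifting.

Emit:
{"op": "arm_command", "data": {
  "increments": [
    [[0,0,0],[0,0,0],-1],
    [[0,0,0],[0,0,0],0],
    [[0,0,0],[0,0,0],0],
    [[0,0,0],[0,0,0],0],
    [[0,0,0],[0,0,0],0]
  ]
}}

```text
t: 6.15
tcp_pos: [435.6, -373.2, 198.3]
ee_rot: [2.726, 1.56, 0.001]
wrist_force: [0.2, 0.2, 0.1]
width: 37.1
```

Emit:
{"op": "arm_command", "data": {
  "increments": [
    [[0,0,0],[0,0,2],0.5],
    [[0,0,0],[0,0,5],1],
    [[0,0,0],[0,0,8],1],
    [[0,0,0],[0,0,8],1]
  ]
}}

```text
t: 6.48
tcp_pos: [436.9, -374.4, 283.9]
ee_rot: [2.719, 1.557, 0.004]
wrist_force: [-0.6, -0.4, 0.4]
width: 63.7
```

Emit:
{"op": "arm_command", "data": {
  "increments": [
    [[0,0,0.12],[-3.5,-1,0],1],
    [[0,0,0.24],[-7,-2,0],1],
    [[0,0,0.36],[-10,-3,0],1],
    [[0,0,0.48],[-13,-4,0],1],
    [[0,0,0.6],[-16,-5,0],1]
  ]
}}

```text
t: 6.9
tcp_pos: [274.0, -423.2, 278.0]
ee_rot: [2.136, 2.303, -0.0]
wrist_force: [0.7, -1.1, -0.8]
width: 92.3
```

Run:
```python
from h import *
a=capture("side");cv2.imwrite("pics/s6.png",cv2.resize(a[120:280,180:390],None,fx=3.6,fy=3.6,interpolation=cv2.INTER_CUBIC))
a=capture("top");cv2.imwrite("pics/t6f.png",a);cv2.imwrite("pics/t6.png",cv2.resize(a[165:325,165:385],None,fx=3.6,fy=3.6,interpolation=cv2.INTER_CUBIC))
s=sense();print(s["t"],s["tcp_pos"],s["width"],s["ee_rot"],s["joints"])
```

```text
7.0 [ 272.46540025 -424.03865848  278.06130783] 92.58673937580605 [ 2.13910066e+00  2.30065516e+00 -1.19003620e-03] [-1.09172452e+00  2.27943349e-01  1.72180911e+00 -7.19987552e-04
  1.19146020e+00 -1.16420224e+00]
```

View pics/s6.png

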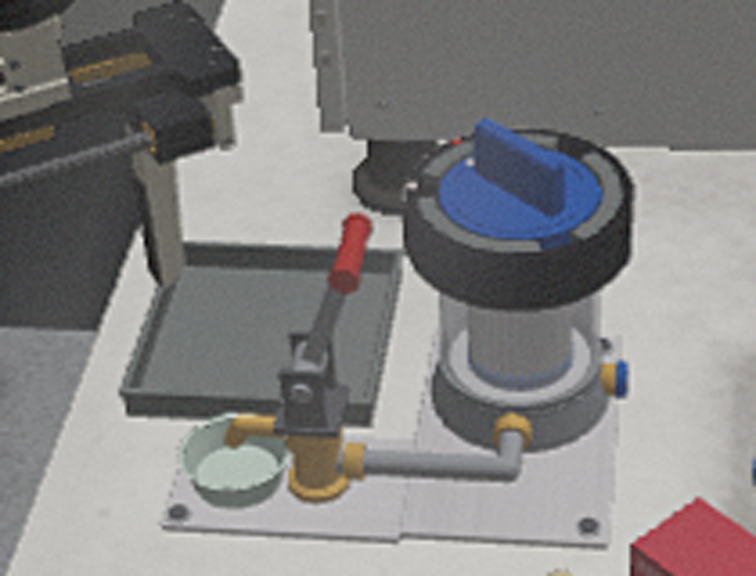

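View pics/t6.png

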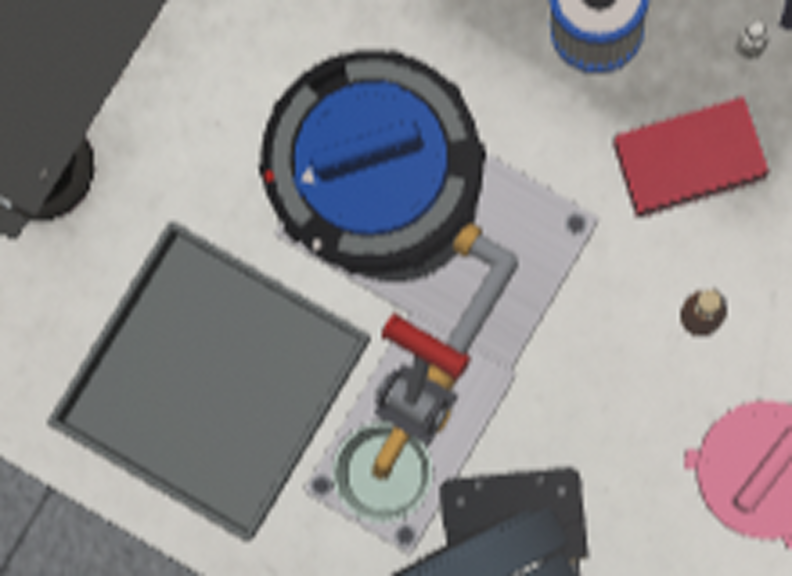

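The lever is back home, same pixels as at the start. The blue lid's arrow is at crop (308,175), and its bar is plain in both views. I'll refine the lid and filter yaw with model overlays.

```bash
cat > ov.py <<'E'
from h import *
import sys
def box(c,yaw,lx,ly,z0,z1):
    R=np.array([[np.cos(yaw),-np.sin(yaw)],[np.sin(yaw),np.cos(yaw)]])
    P=[]
    for z in(z0,z1):
        for sx,sy in((1,1),(1,-1),(-1,-1),(-1,1)):
            P.append([*(c+R@[sx*lx/2,sy*ly/2]),z])
    return np.array(P)
def draw(img,n,off,f,P,closed=None,col=(0,255,0)):
    q=((proj(n,P)-off+.5)*f-.5)
    return q
def overlay(n,img,off,sz,f,c,yaw,fy,out):
    a=cv2.resize(img[off[1]:off[1]+sz[1],off[0]:off[0]+sz[0]],None,fx=f,fy=f,interpolation=cv2.INTER_CUBIC)
    q=lambda P:np.int32(np.round(((proj(n,P)-off+.5)*f-.5)*16))
    b=q(box(c,yaw,70,14,170,206))
    for s in(b[:4],b[4:]):cv2.polylines(a,[s.reshape(-1,1,2)],True,(0,255,0),1,cv2.LINE_AA,4)
    t=np.linspace(0,2*np.pi,90)
    for r,z in((49,170),(72.5,170)):
        cv2.polylines(a,[q(np.c_[c[0]+r*np.cos(t),c[1]+r*np.sin(t),0*t+z]).reshape(-1,1,2)],True,(0,255,255),1,cv2.LINE_AA,4)
    for ang in(fy+np.pi,fy+np.pi-.85):
        p=q(np.array([[c[0]+66*np.cos(ang),c[1]+66*np.sin(ang),170]]))[0]//16
        cv2.drawMarker(a,tuple(int(v) for v in p),(255,0,255),cv2.MARKER_CROSS,10,1)
    cv2.imwrite(out,a)
E
python3 - <<'E'
from ov import *
s=cv2.imread("pics/side0.png");t=cv2.imread("pics/t6f.png")
c=np.array([568.,-322.])
a=overlay("top",t,(230,170),(80,80),7,c,-1.24,-.54,"pics/o1.png")
overlay("side",s,(280,140),(90,80),7,c,-1.24,-.54,"pics/o2.png")
a=cv2.hconcat([cv2.resize(cv2.imread("pics/o1.png"),(390,390)),cv2.resize(cv2.imread("pics/o2.png"),(405,390))]);
cv2.imwrite("pics/o12.png",a)
E
```

```text
(no output)
```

View pics/o1.png

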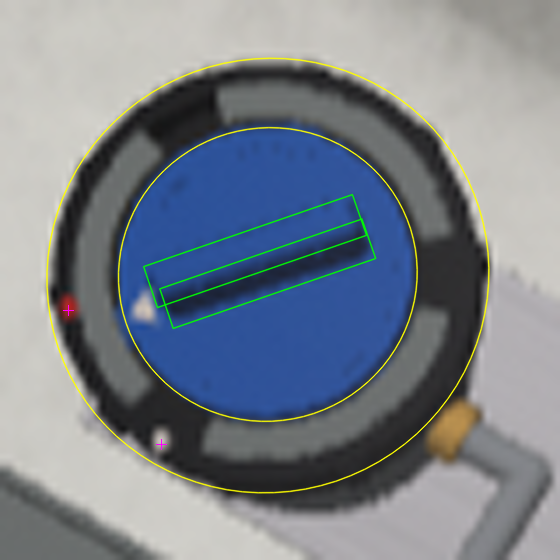

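View pics/o2.png

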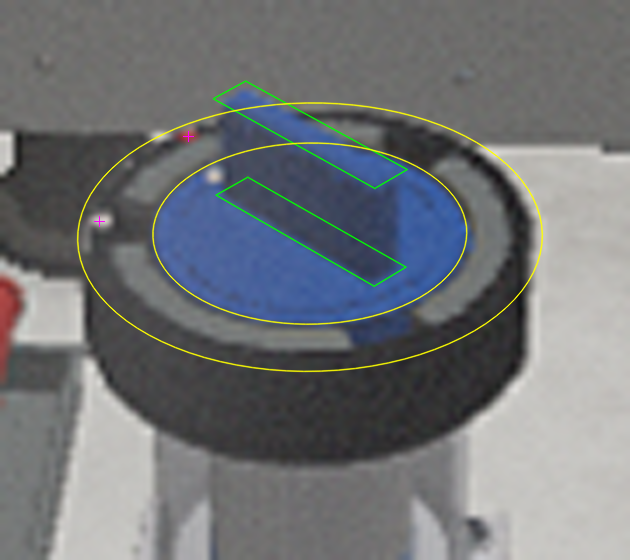

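The overlay fits: both dots agree with filter yaw −0.54, and the lid bar agrees with about −1.24. Before moving in I'll check how close the dark cabinet and the tall bottles are.

Run:
```python
from h import *
np.set_printoptions(precision=0,suppress=True)
print("feet side",atz("side",(290,172),0),atz("side",(455,177),0))
for z in(0,20,300,400):print(z,"top feet/edge",atz("top",(183,216),z),atz("top",(265,80),z),atz("top",(170,225),z))
print("side panel bottom edge/z30",atz("side",(270,150),30),atz("side",(480,162),30))
print("bottles",tri((316,118),(436,168)),tri((366,108),(475,195)),tri((331,163),(407,222)))
print(atz("top",(262,120),80))
```

```text
feet side [590. -59.   0.] [ 982. -282.    0.]
0 top feet/edge [585. -78.   0.] [ 963. -293.    0.] [561. -45.   0.]
20 top feet/edge [581. -84.  20.] [ 953. -295.   20.] [557. -51.  20.]
300 top feet/edge [ 528. -165.  300.] [ 816. -329.  300.] [ 509. -139.  300.]
400 top feet/edge [ 509. -194.  400.] [ 768. -341.  400.] [ 492. -171.  400.]
side panel bottom edge/z30 [567.  25.  30.] [1054. -287.   30.]
bottles (array([ 779., -435.,  185.]), np.float64(3.102436801294424)) (array([ 798., -549.,  186.]), np.float64(5.583644735243141)) (array([ 697., -469.,   91.]), np.float64(1.4955697576479277))
[ 816. -296.   80.]
```

Emit:
{"op": "arm_command", "data": {
  "increments": [
    [[0,0,0.06],[3.8,1.3,0],1],
    [[0,0,0.12],[7.6,2.6,0],1],
    [[0,0,0.18],[11.4,3.9,0],1],
    [[0,0,0.22],[15.2,5.2,0],1],
    [[0,0,0.26],[19,6.5,0],1]
  ]
}}

```text
t: 7.42
tcp_pos: [467.7, -356.7, 278.0]
ee_rot: [1.827, 2.555, 0.0]
wrist_force: [-0.1, -1.3, 0.2]
width: 92.9
```

```bash
cat >> h.py <<'E'
def st():
    s=sense();R=cv2.Rodrigues(s["ee_rot"])[0]
    print("t%.2f"%s["t"],s["tcp_pos"].round(1),"jaw %.3f"%np.arctan2(R[1,1],R[0,1]),"tilt",R[:2,2].round(3),"F",s["wrist_force"].round(1),"M",s["torque"].round(2),"w %.1f"%s["width"],s["joints"].round(2))
    return s
E
python3 -c "
from h import *
st()"
```

```text
t7.42 [ 467.7 -356.7  278. ] jaw 0.329 tilt [ 0.001 -0.   ] F [-0.1 -1.3  0.2] M [-0.04 -0.11 -0.01] w 92.9 [-0.73  0.39  1.51  0.    1.25 -1.06]
```

Emit:
{"op": "arm_command", "data": {
  "increments": [
    [[0,0,0],[3.5,1.2,0],1],
    [[0,0,0],[7,2.4,0],1],
    [[0,0,0],[10,3.5,0],1],
    [[0,0,0],[10,3.5,0],1],
    [[0,0,0],[10,3.5,-3],1]
  ]
}}

```text
t: 7.83
tcp_pos: [569.0, -322.7, 252.2]
ee_rot: [1.821, 2.549, 0.001]
wrist_force: [0.2, -0.5, 0.1]
width: 92.8
```

Emit:
{"op": "arm_command", "data": {
  "increments": [
    [[0,0,0],[0,0,-1],1],
    [[0,0,0],[0,0,-1],1]
  ]
}}

```text
t: 8.0
tcp_pos: [564.4, -322.1, 234.9]
ee_rot: [-1.826, -2.55, 0.0]
wrist_force: [-0.2, -0.5, -0.2]
width: 93.0
```

```bash
python3 -c "
from h import *
a=capture('side');cv2.imwrite('pics/s7.png',cv2.resize(a[110:250,230:400],None,fx=4.2,fy=4.2,interpolation=cv2.INTER_CUBIC))
st()"
```

```text
t8.05 [ 564.8 -322.7  236.9] jaw 0.328 tilt [-0.002  0.002] F [ 1.1 -0.7  0.3] M [-0.   -0.13  0.04] w 93.1 [-0.59  0.54  1.37  0.    1.23 -0.92]
```

View pics/s7.png

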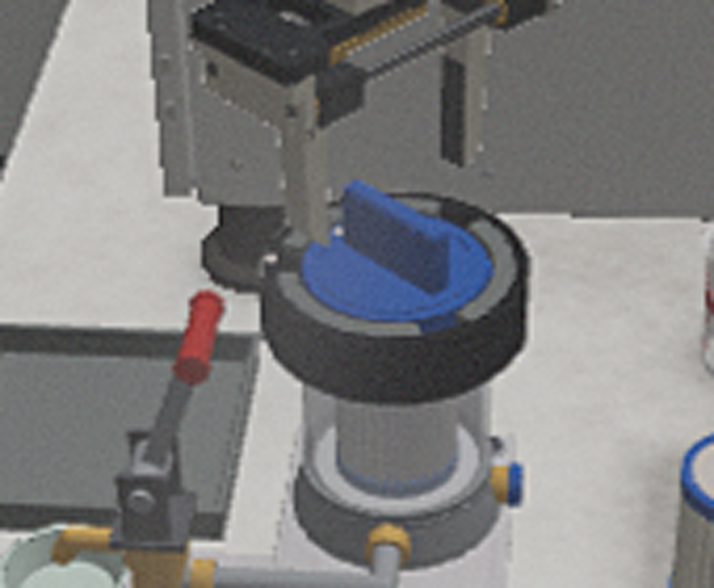

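The fingers are on either side of the lid bar, which is at crop (397,238). Going down to TCP z≈200.

Emit:
{"op": "arm_command", "data": {
  "increments": [
    [[0,0,0],[0.3,0.05,-1],1],
    [[0,0,0],[0.3,0.05,-2],1],
    [[0,0,0],[0.3,0.05,-3],1],
    [[0,0,0],[0.3,0.05,-3.7],1],
    [[0,0,0],[0.3,0.05,-3.7],1]
  ]
}}

```text
t: 8.47
tcp_pos: [567.8, -322.2, 199.0]
ee_rot: [-1.826, -2.553, 0.0]
wrist_force: [0.4, -0.5, 0.3]
width: 93.4
```

Emit:
{"op": "arm_command", "data": {
  "increments": [
    [[0,0,0],[0,0,0],-0.6],
    [[0,0,0],[0,0,0],-1],
    [[0,0,0],[0,0,0],-1],
    [[0,0,0],[0,0,0],-1],
    [[0,0,0],[0,0,0],-1]
  ],
  "force": 25
}}

```text
t: 8.88
tcp_pos: [568.5, -322.6, 201.4]
ee_rot: [1.827, 2.555, -0.0]
wrist_force: [-0.2, 1.0, 0.0]
width: 64.0
```

```bash
python3 -c "
from h import *
a=capture('side');cv2.imwrite('pics/s8.png',cv2.resize(a[110:250,230:400],None,fx=4.2,fy=4.2,interpolation=cv2.INTER_CUBIC))
st()"
```

```text
t8.93 [ 568.5 -322.6  201.3] jaw 0.329 tilt [ 0. -0.] F [ 0.5  0.2 -0.1] M [-0.04 -0.11 -0.02] w 60.3 [-0.59  0.58  1.4  -0.    1.16 -0.92]
```

View pics/s8.png

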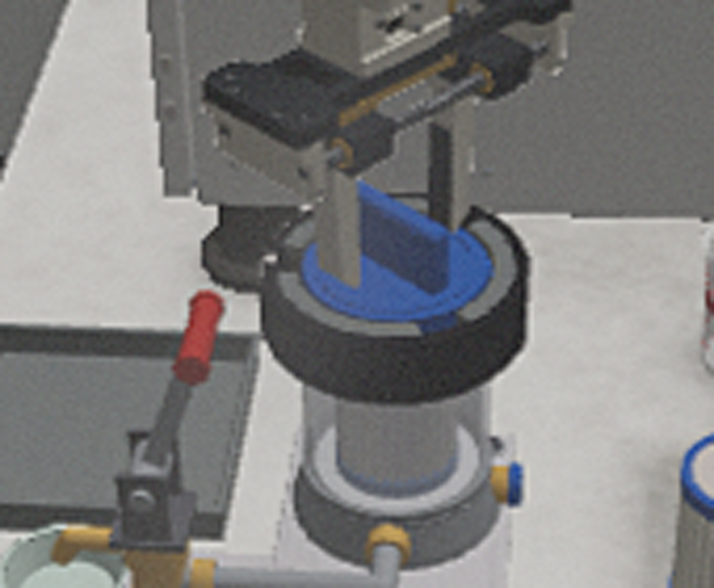

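The fingers are closing symmetrically around the bar. I'll continue closing.

Emit:
{"op": "arm_command", "data": {
  "increments": [
    [[0,0,0],[0,0,0],-1],
    [[0,0,0],[0,0,0],-1],
    [[0,0,0],[0,0,0],-1],
    [[0,0,0],[0,0,0],-1],
    [[0,0,0],[0,0,0],-1]
  ]
}}

```text
t: 9.35
tcp_pos: [568.4, -322.5, 201.0]
ee_rot: [-1.828, -2.555, 0.0]
wrist_force: [0.2, -0.4, -0.1]
width: 26.8
```

Emit:
{"op": "arm_command", "data": {
  "increments": [
    [[0,0,0],[0,0,0],-1],
    [[0,0,0],[0,0,0],-1],
    [[0,0,0],[0,0,0],-1],
    [[0,0,0],[0,0,0],-1]
  ]
}}

```text
t: 9.68
tcp_pos: [568.5, -322.5, 201.0]
ee_rot: [1.828, 2.555, 0.0]
wrist_force: [1.4, 0.2, 0.1]
width: 13.4
```

```bash
python3 -c "
from h import *
st()"
```

```text
t9.68 [ 568.5 -322.5  201. ] jaw 0.329 tilt [ 0. -0.] F [1.4 0.2 0.1] M [ 0.02 -0.27  0.01] w 13.4 [-0.59  0.58  1.4   0.    1.16 -0.92]
```

The lid is gripped (13.4 mm), with almost no side force. Turning it counter-clockwise.

Emit:
{"op": "arm_command", "data": {
  "increments": [
    [[0,0,0.08],[0,0,0],-1],
    [[0,0,0.16],[0,0,0],-1],
    [[0,0,0.24],[0,0,0],-1],
    [[0,0,0.32],[0,0,0],-1],
    [[0,0,0.4],[0,0,0],-1]
  ],
  "force": 30
}}

```text
t: 10.1
tcp_pos: [568.4, -322.5, 201.0]
ee_rot: [-1.278, -2.87, -0.0]
wrist_force: [0.1, 0.6, 0.0]
width: 13.9
```

```bash
python3 -c "
from h import *
st()"
```

```text
t10.10 [ 568.4 -322.5  201. ] jaw 0.733 tilt [-0.  0.] F [0.1 0.6 0. ] M [ 0.08 -0.09 -0.07] w 13.9 [-0.59  0.58  1.4  -0.    1.16 -1.32]
```

Emit:
{"op": "arm_command", "data": {
  "increments": [
    [[0,0,0.07],[0,0,0],-1],
    [[0,0,0.14],[0,0,0],-1],
    [[0,0,0.2],[0,0,0],-1],
    [[0,0,0.25],[0,0,0],-1],
    [[0,0,0.28],[0,0,0],-1]
  ]
}}

```text
t: 10.52
tcp_pos: [568.4, -322.5, 201.0]
ee_rot: [-0.867, -3.02, -0.0]
wrist_force: [0.3, 0.6, -0.0]
width: 13.9
```

Emit:
{"op": "arm_command", "data": {
  "increments": [
    [[0,0,0],[0,0,0],-1],
    [[0,0,0],[0,0,0],-1]
  ]
}}

```text
t: 10.68
tcp_pos: [568.4, -322.5, 201.0]
ee_rot: [-0.872, -3.018, 0.0]
wrist_force: [0.3, 0.3, -0.3]
width: 13.8
```

```bash
python3 -c "
from h import *
a=capture('side');cv2.imwrite('pics/s9.png',cv2.resize(a[110:250,230:400],None,fx=4.2,fy=4.2,interpolation=cv2.INTER_CUBIC))
st()"
```

```text
t10.73 [ 568.4 -322.5  201. ] jaw 1.008 tilt [-0. -0.] F [0.4 0.5 0.8] M [ 0.13 -0.17  0.1 ] w 13.8 [-0.59  0.58  1.4  -0.    1.16 -1.6 ]
```

View pics/s9.png

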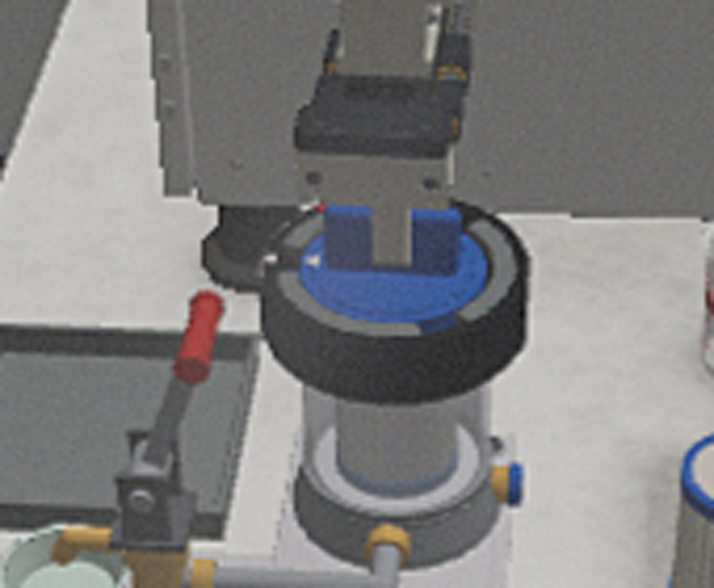

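The arrow at (313,261) now lines up with the white dot at (271,259), and lid yaw is −0.563. I'll lift gently and watch the force.

Emit:
{"op": "arm_command", "data": {
  "increments": [
    [[0,0,0],[0,0,0.2],-1],
    [[0,0,0],[0,0,0.4],-1],
    [[0,0,0],[0,0,0.6],-1]
  ]
}}

```text
t: 10.98
tcp_pos: [568.3, -322.4, 206.9]
ee_rot: [-0.871, -3.018, -0.0]
wrist_force: [1.0, 0.3, -2.8]
width: 13.7
```

```bash
python3 -c "
from h import *
st()"
```

```text
t10.98 [ 568.3 -322.4  206.9] jaw 1.009 tilt [-0.001  0.   ] F [ 1.   0.3 -2.8] M [ 0.05 -0.3  -0.06] w 13.7 [-0.59  0.57  1.39  0.    1.18 -1.6 ]
```

Fz is −2.8 N, just the lid's weight, so it is coming free. Lifting on.

Emit:
{"op": "arm_command", "data": {
  "increments": [
    [[0,0,0],[0,0,0.8],-1],
    [[0,0,0],[0,0,1.6],-1],
    [[0,0,0],[0,0,2.4],-1],
    [[0,0,0],[0,0,3.4],-1],
    [[0,0,0],[0,0,4.4],-1]
  ]
}}

```text
t: 11.4
tcp_pos: [568.4, -322.6, 252.3]
ee_rot: [0.871, 3.018, -0.0]
wrist_force: [-1.2, -0.1, -2.1]
width: 14.2
```

Emit:
{"op": "arm_command", "data": {
  "increments": [
    [[0,0,0],[0,0,1.5],-1],
    [[0,0,0],[0,0,3],-1],
    [[0,0,0],[0,0,3],-1]
  ]
}}

```text
t: 11.65
tcp_pos: [569.3, -323.1, 285.0]
ee_rot: [0.869, 3.014, -0.003]
wrist_force: [0.7, 0.1, -2.7]
width: 13.8
```

```bash
python3 -c "
from h import *
a=capture('side');cv2.imwrite('pics/s10.png',cv2.resize(a[70:270,200:400],None,fx=2.9,fy=2.9,interpolation=cv2.INTER_CUBIC))
st()"
```

```text
t11.70 [ 568.9 -322.9  283.1] jaw 1.009 tilt [ 0.003 -0.002] F [ 0.4  0.5 -3. ] M [ 0.06 -0.15 -0.04] w 14.1 [-0.59  0.51  1.31 -0.    1.32 -1.6 ]
```

View pics/s10.png

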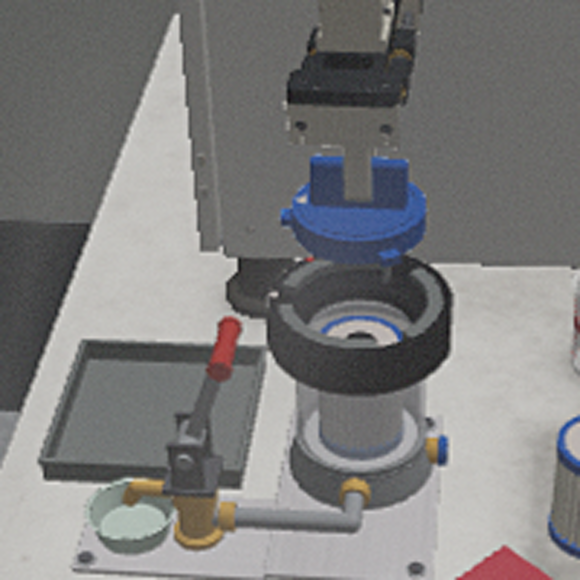

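The lid is up clear of the collar, level and held well. Moving it over the tray centre at (438,−192).

Emit:
{"op": "arm_command", "data": {
  "increments": [
    [[0,0,0],[-2,2,0],-1],
    [[0,0,0],[-4.8,4.8,0],-1],
    [[0,0,0],[-7.6,7.6,0],-1],
    [[0,0,0],[-10.4,10.4,0],-1],
    [[0,0,0],[-12.5,12.5,0],-1]
  ]
}}

```text
t: 12.12
tcp_pos: [440.9, -195.5, 280.0]
ee_rot: [-0.87, -3.017, -0.001]
wrist_force: [-0.5, -0.5, -1.5]
width: 13.7
```

Emit:
{"op": "arm_command", "data": {
  "increments": [
    [[0,0,0],[-0.5,0.5,0],-1],
    [[0,0,0],[-0.5,0.5,0],-1]
  ]
}}

```text
t: 12.28
tcp_pos: [437.4, -191.4, 281.0]
ee_rot: [-0.87, -3.019, -0.0]
wrist_force: [0.1, 0.3, -2.8]
width: 13.6
```

```bash
python3 -c "
from h import *
st()"
```

```text
t12.28 [ 437.4 -191.4  281. ] jaw 1.010 tilt [-0.  0.] F [ 0.1  0.3 -2.8] M [-0.01 -0.22  0.02] w 13.6 [-0.51  0.17  1.78  0.    1.19 -1.52]
```

Going down towards TCP z≈75 first.

Emit:
{"op": "arm_command", "data": {
  "increments": [
    [[0,0,0],[0,0,-2],-1],
    [[0,0,0],[0,0,-5],-1],
    [[0,0,0],[0,0,-8],-1],
    [[0,0,0],[0,0,-11],-1],
    [[0,0,0],[0,0,-14],-1]
  ]
}}

```text
t: 12.7
tcp_pos: [439.2, -193.4, 139.3]
ee_rot: [0.871, 3.018, -0.0]
wrist_force: [1.4, -0.1, -2.9]
width: 13.7
```

Emit:
{"op": "arm_command", "data": {
  "increments": [
    [[0,0,0],[0,0,-2],-1],
    [[0,0,0],[0,0,-3.5],-1],
    [[0,0,0],[0,0,-4.8],-1],
    [[0,0,0],[0,0,-5.6],-1],
    [[0,0,0],[0,0,-5.6],-1]
  ]
}}

```text
t: 13.12
tcp_pos: [438.3, -192.8, 83.2]
ee_rot: [-0.871, -3.016, -0.001]
wrist_force: [0.5, 0.9, -2.7]
width: 14.3
```

```bash
python3 -c "
from h import *
a=capture('side');cv2.imwrite('pics/s11.png',cv2.resize(a[120:280,180:390],None,fx=3.6,fy=3.6,interpolation=cv2.INTER_CUBIC))
st()"
```

```text
t13.17 [ 438.6 -192.9   84.3] jaw 1.009 tilt [-0.001  0.001] F [ 0.  -0.4 -1.7] M [ 0.   -0.16  0.03] w 13.8 [-0.51  0.46  1.95 -0.    0.73 -1.52]
```

View pics/s11.png

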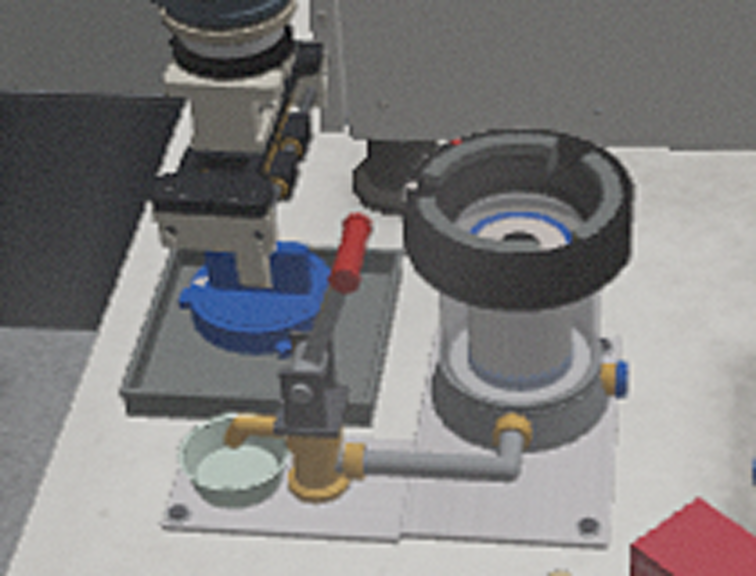

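The lid is centred over the tray with its underside at about 33 mm. Now the last part of the descent, slowly.

Emit:
{"op": "arm_command", "data": {
  "increments": [
    [[0,0,0],[0,0,-0.7],-1],
    [[0,0,0],[0,0,-1.3],-1],
    [[0,0,0],[0,0,-1.9],-1],
    [[0,0,0],[0,0,-2.3],-1],
    [[0,0,0],[0,0,-2.5],-1]
  ]
}}

```text
t: 13.58
tcp_pos: [438.3, -192.5, 59.5]
ee_rot: [-0.871, -3.018, -0.0]
wrist_force: [0.5, -0.4, -2.6]
width: 13.9
```

Emit:
{"op": "arm_command", "data": {
  "increments": [
    [[0,0,0],[0,0,-0.1],-1],
    [[0,0,0],[0,0,-0.2],-1],
    [[0,0,0],[0,0,-0.3],-1]
  ]
}}

```text
t: 13.83
tcp_pos: [438.6, -192.6, 57.1]
ee_rot: [0.871, 3.018, -0.0]
wrist_force: [0.8, -1.0, -2.9]
width: 14.0
```

```bash
python3 -c "
from h import *
st()"
```

```text
t13.83 [ 438.6 -192.6   57.1] jaw 1.009 tilt [ 0. -0.] F [ 0.8 -1.  -2.9] M [ 0.09 -0.15  0.01] w 14.0 [-0.51  0.51  1.97 -0.    0.66 -1.52]
```

Emit:
{"op": "arm_command", "data": {
  "increments": [
    [[0,0,0],[0,0,-0.07],-1],
    [[0,0,0],[0,0,-0.13],-1],
    [[0,0,0],[0,0,-0.2],-1],
    [[0,0,0],[0,0,-0.2],-1]
  ]
}}

```text
t: 14.17
tcp_pos: [438.5, -192.6, 55.1]
ee_rot: [0.871, 3.018, -0.0]
wrist_force: [0.3, -0.2, -0.7]
width: 14.2
```

```bash
python3 -c "
from h import *
st()"
```

```text
t14.17 [ 438.5 -192.6   55.1] jaw 1.009 tilt [ 0. -0.] F [ 0.3 -0.2 -0.7] M [ 0.08 -0.03 -0.02] w 14.2 [-0.51  0.52  1.97 -0.    0.66 -1.52]
```

Fz has dropped from −2.8 to −0.7, so the lid touches the floor at the expected height. I'll go 0.5 mm further and release.

Emit:
{"op": "arm_command", "data": {
  "increments": [
    [[0,0,0],[0,0,-0.05],-1],
    [[0,0,0],[0,0,-0.05],-1]
  ]
}}

```text
t: 14.33
tcp_pos: [438.7, -192.7, 55.0]
ee_rot: [0.871, 3.018, -0.0]
wrist_force: [-1.4, 0.0, 5.2]
width: 13.7
```

Emit:
{"op": "arm_command", "data": {
  "increments": [
    [[0,0,0],[0,0,0],-0.5],
    [[0,0,0],[0,0,0],0],
    [[0,0,0],[0,0,0],0],
    [[0,0,0],[0,0,0],0],
    [[0,0,0],[0,0,0],0]
  ]
}}

```text
t: 14.75
tcp_pos: [438.4, -192.5, 54.5]
ee_rot: [-0.871, -3.018, 0.0]
wrist_force: [0.6, -0.7, -1.1]
width: 42.7
```

Emit:
{"op": "arm_command", "data": {
  "increments": [
    [[0,0,0],[0,0,1],0],
    [[0,0,0],[0,0,3],0.2],
    [[0,0,0],[0,0,6],0.2],
    [[0,0,0],[0,0,9],0.2],
    [[0,0,0],[0,0,12],0.2]
  ]
}}

```text
t: 15.17
tcp_pos: [438.2, -192.3, 176.5]
ee_rot: [-0.871, -3.018, -0.0]
wrist_force: [0.3, -0.3, 0.4]
width: 55.7
```

Emit:
{"op": "arm_command", "data": {
  "increments": [
    [[0,0,0],[0,0,3],0.2],
    [[0,0,0],[0,0,6],0.2],
    [[0,0,0],[0,0,9],0.2],
    [[0,0,0],[0,0,9],0.2]
  ]
}}

```text
t: 15.5
tcp_pos: [440.0, -193.4, 270.6]
ee_rot: [0.868, 3.01, -0.003]
wrist_force: [0.4, -0.4, 1.0]
width: 56.0
```

```bash
python3 -c "
from h import *
a=capture('side');cv2.imwrite('pics/s12.png',cv2.resize(a[120:300,180:420],None,fx=3.2,fy=3.2,interpolation=cv2.INTER_CUBIC))
a=capture('top');cv2.imwrite('pics/t12.png',a)
st()"
```

```text
t15.60 [ 438.5 -192.6  265.6] jaw 1.009 tilt [ 0.002 -0.001] F [-0.2 -0.1 -0.1] M [ 0.02 -0.13  0.02] w 55.1 [-0.51  0.19  1.8  -0.    1.15 -1.52]
```

View pics/s12.png

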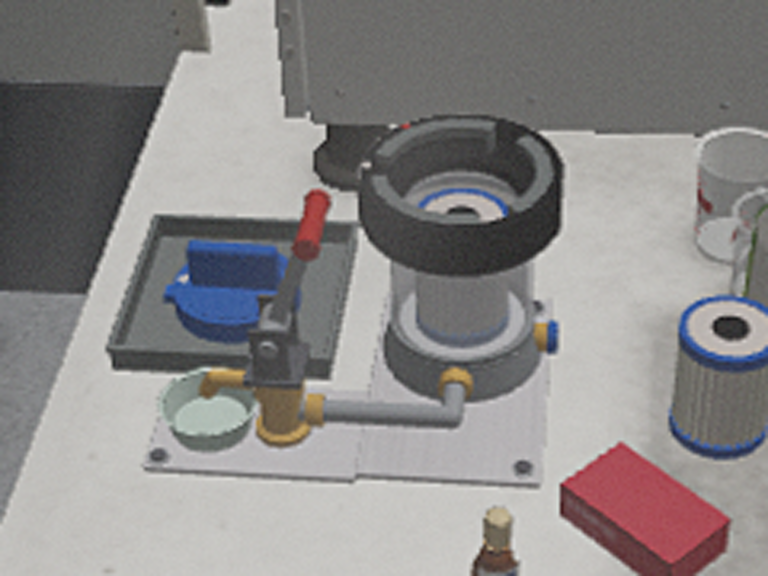

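View pics/t12.png

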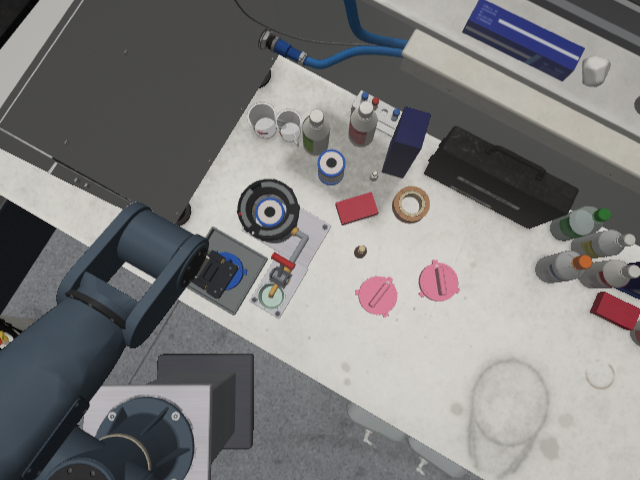

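The lid lies flat and upright in the tray, at side crop (232,295), and the gripper is clear above it. The lever is home, and the box (357,208) and dropper (360,251) haven't moved. Handing in.

```bash
python3 -c "
from rig import *
print(finish_job())"
```

```text
the job is handed in; nothing more can be done
None
```

The job is done and was handed in at about 15.6 s of the 51 s allowed; `finish_job` gives no verdict.

- **Lever:** I gripped the red bar and pulled it to about 0.73 rad (read from the side picture). I held it there for over 0.5 s, eased it back at well under 2 rad/s, and let go once it pressed on its home stop.
- **Lid:** I turned the blue lid about 0.68 rad counter-clockwise until its arrow lined up with the white dot. It lifted off with only its own weight (about 3 N) on the wrist, and I lowered it into the tray until it touched the floor.

**Last checks:** the pictures show the lid lying flat and right way up, and the lever home. The red box and the dropper bottle are at their starting pixels. The gripper is clear, about 210 mm above where it let go. The lid was set down within about 1 mm of the measured tray centre, by arm position rather than by camera. The arm hid part of the lid in the last top view, so its flatness rests on the side view and the touchdown height. No check failed or disagreed.

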